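Seat the blue label holder behind the shelf lip and hold it down

ROBOT

A 6-joint arm with a two-finger parallel gripper is mounted at the origin on the work surface. World frame = base frame: x ahead of the robot, y to its left, z up, the work surface at z = 0. Lengths are in m, angles in rad, forces in N, time in s.
With the tool pointing down it reaches from about 0.25 to 0.725 m from the base axis. Payload 4 kg.
Tool frame: the origin (TCP) lies midway between the tips of the shut fingers; the grasp point (between the pads) lies 19 mm behind it; z points along the fingers, y is the direction in which the jaws open and shut (so a half turn about z gives the same grasp; the last joint's range is limited). The gripper opens to 85 mm and grips with 20 to 120 N. Pads are 22 mm wide; open, the fingers measure 114 mm over their backs; the gripper's body (76 mm by 85 mm) begins 54 mm behind the grasp point. The pads swing forward as they close: fully open they stand 13 mm farther back than shut.
Start: joints at [-1.311, 0.241, 0.005, 1.335, 0, 1.571], TCP at [0.128, -0.483, 0.231] pointing down, gripper open.
Joint ranges: [-2.72, 2.72], [-1.05, 1.87], [-1.09, 1.28], [-1.99, 2.15], [-1.42, 1.44], [-3.14, 3.14]. Speed limits (rad/s): [2.79, 2.79, 3.14, 3.14, 3.14, 3.14].

INTERFACE

Orientations are given as a unit quaternion [x, y, z, w].
In Python, from workcell import bot, vision gives the robot as it stands. The module is installed in compiled form; this text tells all that it offers.
- The arm moves only by the tool send_rows, never from a script. Its argument "targets" is a list that holds one entry, the list of rows, each a list of 5 numbers: the shift along the world's x, y, z in cm, then the turn about the world's z in rad, then the finger opening in cm, from 0 to 8.54. A call has 1 to 12 rows; each row is the pose to reach, as a shift and turn from the pose commanded when the call began; what a row does not reach only later rows make up. A row lasts 1/8 s, in which the tool goes at most 62.5 mm and 10.7 degrees, less where a joint would pass 70% of its speed; a pose out of reach is approached as far as the arm can. A call with a gripper value outside its range is refused whole. The fingers move at their own pace and stop on an object; the grip force is fixed at half the most. Time passes only in rows, so rows that repeat a pose let the fingers close. It gives the time, the measured TCP pose, the force and the opening at its end, in the units of the state.
- bot.get_obs(): the state, without advancing time (a new reading comes with each control period).
- vision.camera(name): name is "scene" or "top" or "wrist"; returns the picture (480x640x3 uint8, red, green, blue); there is no depth.
- vision.get_calibration(name): a dict with "vertical_fov" (degrees; the focal length in pixels is half the picture's height over the tangent of half this angle, whatever the lens; pixels are square), "cx", "cy" (the principal point, pixels), "k1" (the pictures are not rectified: a ray, as slopes to the right and down, at radius r is drawn at 1 + k1 r^2 times it, then the intrinsics apply), "rvec" (rotation vector, rad) and "tvec" (3), from world to camera coordinates, as OpenCV has them; the wrist camera has in their place "T_tool_cam" (4x4, takes a point from camera to tool coordinates, whose origin is the TCP and whose axes are the flange's). Camera axes: x right, y down, z forward; pixel columns grow to the right and rows downward; lengths in m; the calibration is good to about 2 mm. A picture is of the moment at which its call begins: read the wrist's pose just before it. get_calibration takes no time and is no camera call.
- bot.job_done(): hands the job in, once; it reports no verdict.
Trained networks look in the newest picture that a camera, given by its name, has taken for a name from the list of things; names that differ only in an ending like _2 or _b are one class to them, and where a whole thing is asked for, a point or a joint stands for the part that bears it (a point fixed in the world has none). Each returns a list of dicts, best first, with "score" (0 to 1); they miss things now and then, are a little off and sometimes report something else, mostly with a low value. They report only what shows in the picture. A call takes as long as a camera call. They do not tell look-alikes from the thing itself.
- vision.boxes_of(target, camera): "uv" ([column, row] in pixels, amid what is visible of it).
The state is a dict: "clock": time; "joint_pos": joint angles; "joint_vel": joint speeds; "tau": joint torques, N m; "eef_pos": TCP position; "tool_rot": TCP orientation; "ft_force": force on the tool from outside, world axes, zero at the start; "ft_torque": the same for the moment, N m; "grip_width": finger opening in m.
Only numpy, scipy, OpenCV 4.12 (cv2) and the standard library are available. Lean on these libraries where they do the work, as an engineer would, in place of code of your own. Each camera call takes 0.05 s, during which the arm holds its last target.

TASK

Flip the red cam lever on the shelf all the way over so that the aluminium lip opens, then take the blue label holder from the wooden stand and push it upright down behind the lip, fully home against the spring strip in the slot. Finish while still holding it pressed home with the gripper (do not let go: a colleague will then close the lever), and leave the orange holder, the jar, the bowl and the spatula where they are.

Things in the scene. Friction and masses are not known exactly. Their poses are not given: they have to be found in the camera images.
- shelf: Fixed low riser shelf of pale wood, top 100 mm above the table. Origin on the table right under the centre of the label slot; z up. Its board and legs extend to -x (200 mm) and over y -115 to +195 mm; +x is the side with the aluminium lip, a 3 mm upright strip 99 mm long whose top is level with the shelf top; below it (under 70 mm) is a fixed grey wall.
- slot_mouth (a point): Centre of the mouth of the slot between shelf edge and lip, 100 mm above the table, axes as the shelf's. The slot opens upward and runs along y, 100 mm long between grey end cheeks, with flared lead-ins. The wood face is at x = -4.5 mm; the lip's inner face is at x = -1.5 mm shut, +4.5 mm open: open width 9 mm.
- cam_lever (a joint): Red cam lever, rad: 0 = lip shut, leaning 43 degrees from upright towards shelf +y (to the slot); 1.5 = end stop, lip open (moved 6 mm), leaning 43 degrees towards shelf -y. Turns about shelf x; stiff (0.15 N m, 2 to 4 N at the arm), stays where it is left; starts at 0 to 0.25.
- lever_pivot (a point): Pivot of the cam lever, 85 mm above the table, at the shelf's x +22 mm, y -100 mm, just in front of the lip's plane.
- lever_knob (a point): Centre of the 18 mm red ball at the lever's end, 80 mm from the pivot; the arm is a 10 mm round red bar.
- strip (a joint): How far the black spring strip in the slot is pressed down, m: 0 = up (its top 30 mm below the slot mouth), 0.010 = fully down on its stop (40 mm below the mouth). It pushes back with about 3 N at first and 7 N at the stop, and lifts the holder again if that is let go.
- stand: Fixed reddish-brown wooden stand, 164 mm (x) by 100 mm (y), 32 mm high, with two slots along y at its x = -40 and +40 mm, 26 mm deep (floor 6 mm above the table), each holding one label holder upright. Origin at the centre of its underside.
- blue_holder_mid (a point): Centre of the blue label holder: a plastic plate 6 mm thick (x), 80 mm wide (y), 86 mm tall (z, up), 60 g, white blank card on the upper half of both faces (faces alike). Its lowest 6 mm is 4 mm thick as a lead-in. The point is 43 mm above its lower edge. Starts upright in either slot of the stand, 60 mm standing clear. Home in the shelf its top is 46 mm above the shelf top.
- orange_holder_mid (a point): Centre of the orange label holder, of the same shape, in the other slot of the stand. Leave alone.
- glaze_jar: Round jar 52 mm across, 62 mm high with a white cap, standing on the back of the shelf. Origin under its centre. Leave alone.
- test_bowl: Small blue bowl 70 mm across, 35 mm high, on the back of the shelf. Origin under its centre. Leave alone.
- spatula: Wooden spatula, 200 mm long, lying on the table beyond the work. Leave alone.
There are look-alikes about, which are no part of the job. What is shaped like the part that bears blue_holder_mid but pink or turquoise is not meant.

How it is judged:
On the way, in this order (a step that is already met when the one before it is completed fails the run):
1. the cam lever is flipped right over, the lip is open (value of joint cam_lever above 1.35 rad), for 0.2 s.
2. the blue holder is behind the lip, upright, and touches the spring strip (x of blue_holder_mid in the frame of shelf between -0.004 and 0.004 m and y of blue_holder_mid in the frame of shelf between -0.013 and 0.013 m and angle between blue_holder_mid's own z axis and vertical below 0.12 rad and angle between the x axis of blue_holder_mid and the x axis of shelf, either way round below 0.12 rad and z of blue_holder_mid in the frame of shelf below 0.117 m and contact force between blue_holder and strip above 0.5 N), for 0.1 s.
At the end, for the whole second after the job is handed in: The blue holder is upright in the slot (4 mm across, 13 mm along, 0.12 rad), centre below 107 mm (home: 103), pressing the strip down over 7.5 of 10 mm with over 4 N, at rest, the fingers still bearing on it (over 3 N); the cam lever is still over 1.3 rad (x of blue_holder_mid in the frame of shelf between -0.004 and 0.004 m and y of blue_holder_mid in the frame of shelf between -0.013 and 0.013 m and angle between blue_holder_mid's own z axis and vertical below 0.12 rad and angle between the x axis of blue_holder_mid and the x axis of shelf, either way round below 0.12 rad and z of blue_holder_mid in the frame of shelf below 0.107 m and value of joint strip above 0.0075 m and contact force between blue_holder and strip above 4 N and contact force between the fingers and blue_holder above 3 N and value of joint cam_lever above 1.3 rad and linear speed of blue_holder below 0.02 m/s); the arm keeps its last pose, push and grip.
It fails at once if the orange holder was disturbed (moved more than 30 mm) (distance of orange_holder_mid from where it was at the start of the episode above 0.03 m).
It fails at once if the jar was disturbed (moved more than 30 mm) (distance of glaze_jar from where it was at the start of the episode above 0.03 m).
It fails at once if the bowl was disturbed (moved more than 30 mm) (distance of test_bowl from where it was at the start of the episode above 0.03 m).
It fails at once if the spatula was disturbed (moved more than 30 mm) (distance of spatula from where it was at the start of the episode above 0.03 m).
It also fails if it takes over 54 s, if anything falls off the work surface, if the arm or the gripper's body presses on something with over 40 N, if the wrist force passes 120 N, or if a joint passes its speed limit or range.

## Working session

There is one attempt and no reset: what is moved stays moved. The work goes in short steps, Python scripts to look and compute and a tool call to move; the robot and the scene stay as the last step left them, time stands still between calls to the robot, and variables do not carry over. Pictures are saved under pics/ and viewed, and the job is handed in when it is done.

Besides the shell and the picture viewer there is one more tool, called after "Emit:" by a JSON object that holds its "name" and its "arguments", one argument or row to a line. send_rows: Moves the arm, as the interface text tells. Its arguments: {"type":"object","properties":{"targets":{"type":"array"}},"required":["targets"]}

```bash
mkdir -p pics; cat > h.py <<'E'
import numpy as np, cv2
from workcell import bot, vision
def snap(n,f):
    im=vision.camera(n); cv2.imwrite('pics/'+f,cv2.cvtColor(im,cv2.COLOR_RGB2BGR)); return im
E
python3 - <<'E'
from h import *
o=bot.get_obs(); print(o)
for n in ["scene","top"]:
    snap(n,n+'0.png'); print(n,vision.get_calibration(n))
    for t in ["shelf","cam_lever","lever_knob","strip","stand","blue_holder_mid","orange_holder_mid","glaze_jar","test_bowl","spatula"]:
        try: print(t,[(np.round(d['uv']).tolist(),round(d['score'],2)) for d in vision.boxes_of(t,n)][:4])
        except Exception as e: print(t,e)
print(vision.get_calibration("wrist")); print(bot.get_obs()['clock'])
E
```

```text
{'clock': 0.0, 'joint_pos': array([-1.31099629e+00,  2.41414941e-01,  3.74471716e-03,  1.33518114e+00,
       -7.88755294e-06,  1.57083286e+00]), 'joint_vel': array([5.32353702e-04, 3.02924598e-03, 1.46642921e-04, 1.53493095e-03,
       1.02686999e-03, 7.37048413e-05]), 'tau': array([-7.15025726e-04, -3.72318184e+01,  2.52408063e+01,  1.69003877e-02,
       -1.05965735e-04, -4.75276863e-06]), 'eef_pos': array([ 0.12828341, -0.48262713,  0.23041978]), 'tool_rot': array([ 9.91576691e-01,  1.29516830e-01, -1.37028457e-04, -1.01834582e-03]), 'ft_force': array([ 0.23457336,  0.13411505, -0.66612785]), 'ft_torque': array([-0.04223771, -0.00440171, -0.01703518]), 'grip_width': 0.08554515826913647}
scene {'vertical_fov': 42.30176675293261, 'cx': 320.2505604379503, 'cy': 238.4608171169329, 'k1': -0.19923191341813187, 'rvec': array([ 2.30737477,  0.8640652 , -0.33902496]), 'tvec': array([-0.4220565 , -0.26588187,  1.5632415 ])}
shelf [([347.0, 167.0], 0.95)]
cam_lever [([359.0, 200.0], 0.54), ([356.0, 112.0], 0.54), ([239.0, 327.0], 0.16)]
lever_knob [([361.0, 204.0], 0.88)]
strip []
stand [([
[... 690 characters left out ...]
id [([419.0, 177.0], 0.65), ([410.0, 246.0], 0.64), ([482.0, 274.0], 0.64)]
orange_holder_mid []
glaze_jar [([135.0, 340.0], 0.77)]
test_bowl [([209.0, 328.0], 0.69)]
spatula [([326.0, 188.0], 0.87), ([188.0, 302.0], 0.51)]
{'vertical_fov': 65.91867775426302, 'cx': 318.22997855569645, 'cy': 238.67663559607794, 'k1': -0.030310888116460395, 'T_tool_cam': array([[ 2.19302397e-04, -9.61319276e-01, -2.75436384e-01,
         7.00221178e-02],
       [ 9.99999905e-01,  1.06794563e-04,  4.23468758e-04,
         6.64367166e-04],
       [-3.77673571e-04, -2.75436451e-01,  9.61319208e-01,
        -1.43624020e-01],
       [ 0.00000000e+00,  0.00000000e+00,  0.00000000e+00,
         1.00000000e+00]])}
1.1
```

View pics/scene0.png

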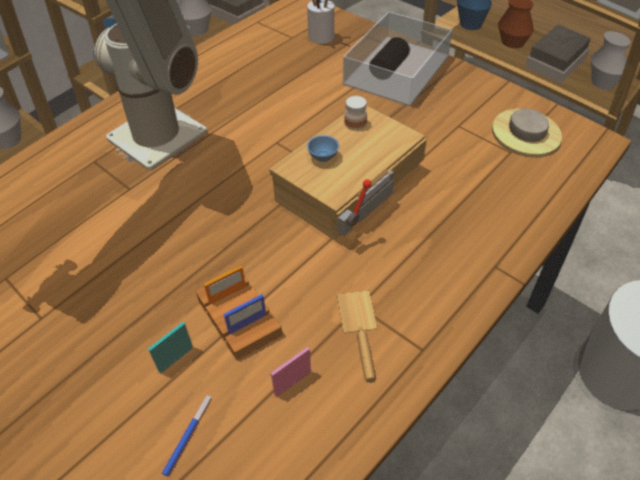

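View pics/top0.png

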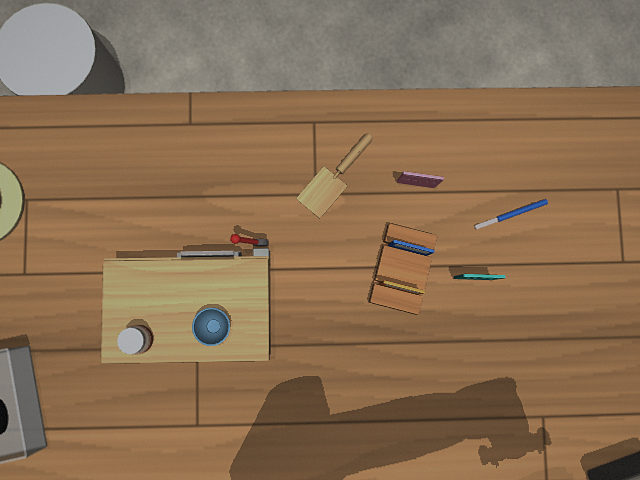

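```bash
cat >> h.py <<'E'
from scipy.spatial.transform import Rotation as R
def cam(n,obs=None):
    c=vision.get_calibration(n)
    f=240/np.tan(np.radians(c['vertical_fov'])/2)
    K=np.array([[f,0,c['cx']],[0,f,c['cy']],[0,0,1]])
    if n!='wrist':
        Rm=cv2.Rodrigues(np.array(c['rvec']))[0]; t=np.array(c['tvec'])
    else:
        T=np.eye(4);T[:3,:3]=R.from_quat(obs['tool_rot']).as_matrix();T[:3,3]=obs['eef_pos']
        M=np.linalg.inv(T@c['T_tool_cam']);Rm=M[:3,:3];t=M[:3,3]
    return K,np.array([c['k1'],0,0,0,0.]),Rm,t
def ray(C,uv):
    K,D,Rm,t=C
    p=cv2.undistortPoints(np.array([[uv]],float),K,D)[0,0]
    d=Rm.T@np.array([p[0],p[1],1]); return -Rm.T@t,d/np.linalg.norm(d)
def atz(C,uv,z):
    o,d=ray(C,uv); return o+d*(z-o[2])/d[2]
def proj(C,P):
    K,D,Rm,t=C
    return cv2.projectPoints(np.array(P,float).reshape(-1,1,3),cv2.Rodrigues(Rm)[0],t,K,D)[0][:,0]
def tri(rays):
    A=np.zeros((3,3));b=np.zeros(3)
    for o,d in rays:
        P=np.eye(3)-np.outer(d,d);A+=P;b+=P@o
    x=np.linalg.solve(A,b); return x,[np.linalg.norm((np.eye(3)-np.outer(d,d))@(x-o)) for o,d in rays]
E
python3 - <<'E'
from h import *
a=cv2.imread('pics/top0.png');s=cv2.imread('pics/scene0.png')
def crop(im,x0,y0,w,h,k,f): cv2.imwrite('pics/'+f,cv2.resize(im[y0:y0+h,x0:x0+w],None,fx=k,fy=k,interpolation=cv2.INTER_CUBIC))
crop(a,95,220,190,150,4,'ts.png');crop(a,360,210,100,110,5,'tst.png')
crop(s,260,100,180,140,4,'ss.png');crop(s,185,255,110,110,5,'sst.png')
T=cam('top');S=cam('scene')
for uv in [(103,260),(269,258),(269,360),(103,361)]: print(uv,atz(T,uv,.1))
print('knob',tri([ray(T,(235.5,239)),ray(S,(367,184))]))
E
```

```text
(103, 260) [0.58800499 0.3310252  0.1       ]
(269, 258) [0.58566423 0.02022166 0.1       ]
(269, 360) [0.39682833 0.02279286 0.1       ]
(103, 361) [0.40146213 0.32811541 0.1       ]
knob (array([0.61725409, 0.07778387, 0.15577478]), [np.float64(0.0015214350260130227), np.float64(0.0015214350260130231)])
```

View pics/ts.png

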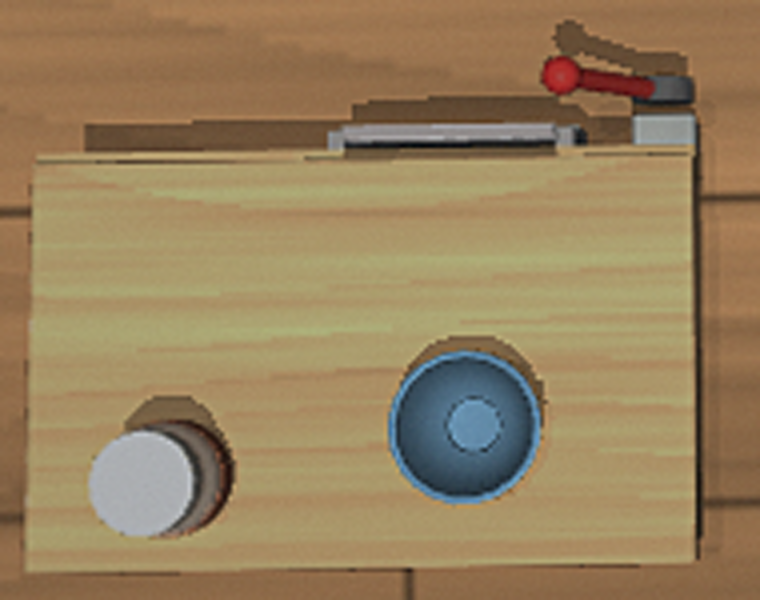

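View pics/tst.png

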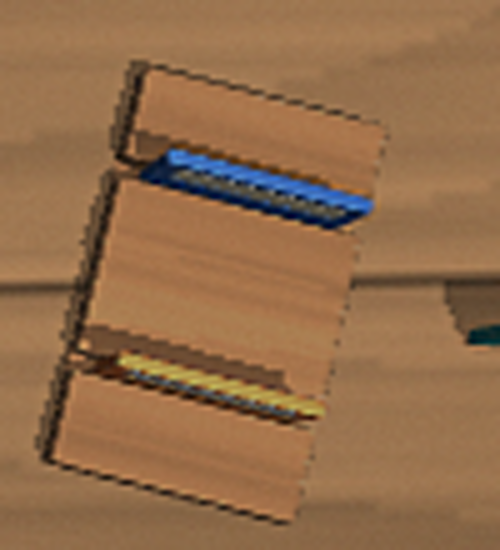

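View pics/ss.png

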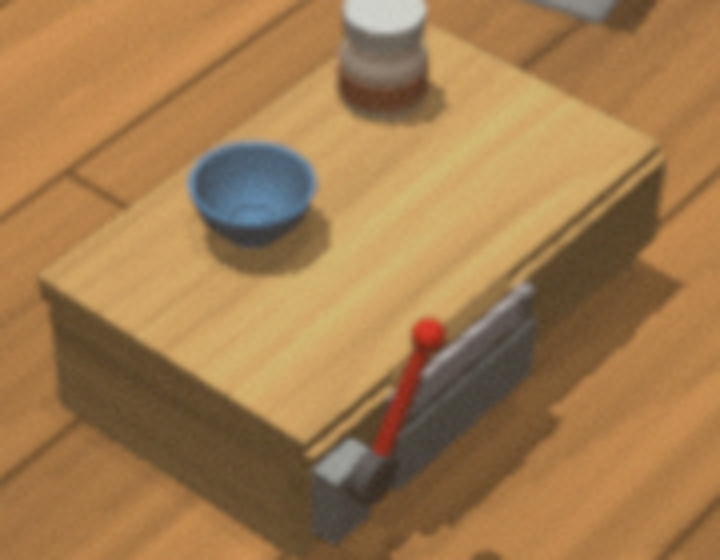

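View pics/sst.png

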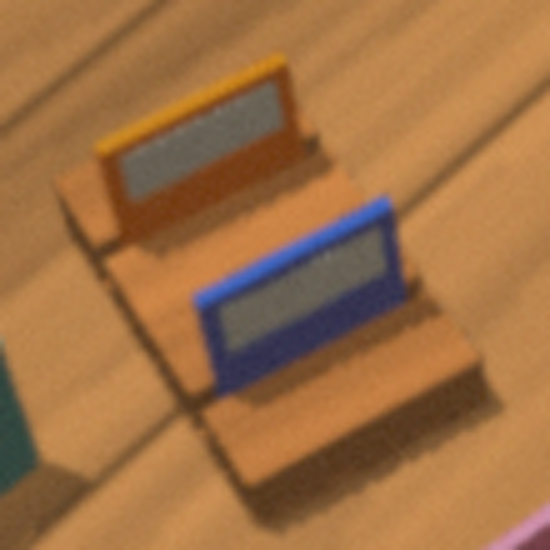

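```bash
python3 - <<'E'
from h import *
T=cam('top');S=cam('scene')
t=lambda p:(95+p[0]/4,220+p[1]/4); tt=lambda p:(360+p[0]/5,210+p[1]/5)
s=lambda p:(260+p[0]/4,100+p[1]/4); ss=lambda p:(185+p[0]/5,255+p[1]/5)
for n,a,b in [('knob',t((561,75)),s((428,333))),('shelf fr-y',t((695,148)),s((305,445))),('shelf back-y',t((697,562)),s((42,277))),('shelf fr+y',t((36,158)),s((660,152)))]:
    print(n,np.round(tri([ray(T,a),ray(S,b)]),4) if 0 else tri([ray(T,a),ray(S,b)]))
for p in [(343,127),(557,125),(343,150),(557,150),(633,115),(693,115)]: print('lip/cheek',p,atz(T,t(p),.1))
# blue top edge ends, two views
for n,a,b in [('blue -y top',tt((370,208)),ss((200,300))),('blue +y top',tt((172,155)),ss((390,205))),
 ('or -y',tt((322,410)),ss((100,148))),('or +y',tt((120,360)),ss((283,62)))]:
    x,e=tri([ray(T,a),ray(S,b)]); print(n,x.round(4),e[0].round(4), atz(T,a,.092).round(4),atz(S,b,.092).round(4))
for p in [(147,65),(385,125),(290,522),(45,460)]: print('stand',atz(T,tt(p),.032))
E
```

```text
knob (array([0.61732705, 0.07786118, 0.15786181]), [np.float64(0.0013300276381744414), np.float64(0.0013300276381745372)])
shelf fr-y (array([0.58776874, 0.02101028, 0.10337065]), [np.float64(0.0007269312699350645), np.float64(0.0007269312699350665)])
shelf back-y (array([0.39767971, 0.02424823, 0.1002391 ]), [np.float64(0.0025962412102623652), np.float64(0.002596241210262369)])
shelf fr+y (array([0.58940211, 0.33046198, 0.0967078 ]), [np.float64(0.00027869632658065156), np.float64(0.00027869632658053935)])
lip/cheek (343, 127) [0.60069745 0.18561882 0.1       ]
lip/cheek (557, 125) [0.59967973 0.08529951 0.1       ]
lip/cheek (343, 150) [0.58986191 0.18558944 0.1       ]
lip/cheek (557, 150) [0.58789229 0.08538234 0.1       ]
lip/cheek (633, 115) [0.60370549 0.04958541 0.1       ]
lip/cheek (693, 115) [0.60315472 0.02139817 0.1       ]
blue -y top [ 0.5935 -0.2917  0.0926] 0.0019 [ 0.5923 -0.2933  0.092 ] [ 0.5945 -0.2901  0.092 ]
blue +y top [ 0.6153 -0.2171  0.0917] 0.0017 [ 0.6141 -0.2184  0.092 ] [ 0.6166 -0.216   0.092 ]
or -y [ 0.517  -0.2703  0.0934] 0.0015 [ 0.5161 -0.2717  0.092 ] [ 0.5171 -0.2687  0.092 ]
or +y [ 0.5373 -0.1954  0.0895] 0.0011 [ 0.5365 -0.1958  0.092 ] [ 0.5397 -0.1958  0.092 ]
stand [ 0.65738106 -0.21906241  0.032     ]
stand [ 0.63122442 -0.31424831  0.032     ]
stand [ 0.47353024 -0.2694472   0.032     ]
stand [ 0.50008346 -0.17292351  0.032     ]
```

Emit:
{"name": "send_rows", "arguments": {
  "targets": [
    [[47.7, 22.8, -1, 1.036, 4], [47.7, 22.8, -1, 1.036, 4], [47.7, 22.8, -1, 1.036, 4], [47.7, 22.8, -1, 1.036, 4], [47.7, 22.8, -1, 1.036, 4], [47.7, 22.8, -1, 1.036, 4], [47.7, 22.8, -1, 1.036, 4], [47.7, 22.8, -1, 1.036, 4], [47.7, 22.8, -1, 1.036, 4], [47.7, 22.8, -1, 1.036, 4], [47.7, 22.8, -1, 1.036, 4]]
  ]
}}

```text
clock: 2.48
eef_pos: [0.6048, -0.2554, 0.221]
tool_rot: [0.797, 0.603, -0.0, -0.0]
ft_force: [-0.1, -0.7, 0.2]
grip_width: 0.0405
```

```bash
python3 - <<'E'
from h import *
o=bot.get_obs(); np.save('o1.npy',o,allow_pickle=True); print(o['eef_pos'],o['joint_pos'],o['joint_vel'].round(3))
snap('wrist','w1.png')
E
```

```text
[ 0.60482649 -0.25544356  0.22101674] [-3.99416561e-01  5.70987736e-01  4.74279293e-01  1.47506973e+00
 -4.33721639e-04  1.44655813e+00] [-0.019 -0.016 -0.009 -0.002  0.001  0.001]
```

View pics/w1.png

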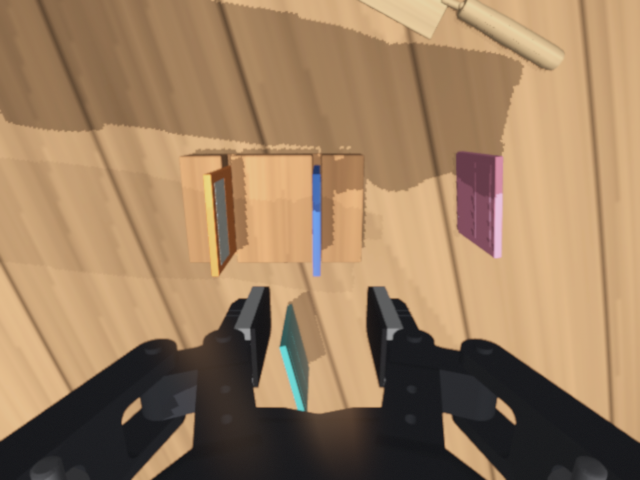

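```bash
python3 - <<'E'
from h import *
o=np.load('o1.npy',allow_pickle=True).item(); W=cam('wrist',o)
im=cv2.imread('pics/w1.png'); cv2.imwrite('pics/w1c.png',cv2.resize(im[140:300,160:380],None,fx=3.5,fy=3.5,interpolation=cv2.INTER_CUBIC))
h=cv2.cvtColor(im,cv2.COLOR_BGR2HSV); m=((h[...,0]>105)&(h[...,0]<130)&(h[...,1]>120))
for r in range(164,282,8):
    c=np.where(m[r,280:350])[0]+280; print(r,(c.min(),c.max()) if len(c) else None)
print(proj(W,[o['eef_pos'],o['eef_pos']-[0,0,.129]]))
for uv in [(317.5,167),(317.5,276)]: print(atz(W,uv,.092))
E
```

```text
164 None
172 (np.int64(314), np.int64(318))
180 (np.int64(313), np.int64(319))
188 (np.int64(313), np.int64(319))
196 (np.int64(313), np.int64(319))
204 (np.int64(314), np.int64(319))
212 (np.int64(314), np.int64(319))
220 (np.int64(314), np.int64(319))
228 (np.int64(314), np.int64(319))
236 (np.int64(314), np.int64(319))
244 (np.int64(314), np.int64(318))
252 (np.int64(315), np.int64(318))
260 None
268 None
276 None
[[317.02419698 302.39567429]
 [317.71210558 227.4601677 ]]
[ 0.61700014 -0.21178566  0.092     ]
[ 0.59391967 -0.29343242  0.092     ]
```

View pics/w1c.png

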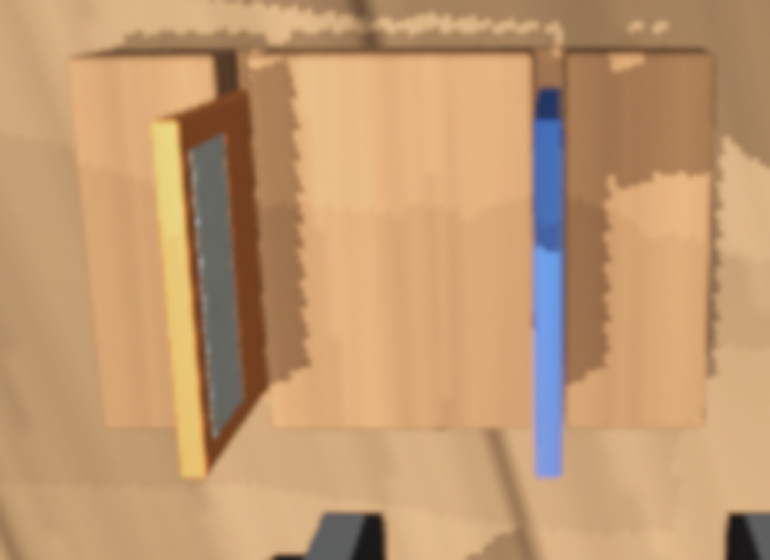

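Emit:
{"name": "send_rows", "arguments": {
  "targets": [
    [[-1.1, 39, 0, 0.268, 0], [-1.1, 39, 0, 0.268, 0], [-1.1, 39, 0, 0.268, 0], [-1.1, 39, 0, 0.268, 0], [-1.1, 39, 0, 0.268, 0], [-1.1, 39, 0, 0.268, 0], [-1.1, 39, 0, 0.268, 0], [-1.1, 39, 0, 0.268, 0], [-1.1, 39, 0, 0.268, 0]]
  ]
}}

```text
clock: 3.65
eef_pos: [0.5945, 0.1326, 0.2216]
tool_rot: [0.711, 0.704, -0.0, 0.0]
ft_force: [-0.6, 0.2, 0.4]
grip_width: -0.0001
```

```bash
python3 - <<'E'
from h import *
o=bot.get_obs(); np.save('o2.npy',o,allow_pickle=True); print(o['clock'],o['eef_pos'],o['tool_rot'],o['grip_width'])
im=snap('wrist','w2.png')
W=cam('wrist',o);print(proj(W,[o['eef_pos'],[*o['eef_pos'][:2],.1]]))
E
```

```text
3.65 [0.59451409 0.13264193 0.22156523] [ 7.10502415e-01  7.03694687e-01 -1.53341194e-04  2.86626600e-04] -6.4003007192822e-05
[[317.39749871 302.1546048 ]
 [317.72029683 229.74054969]]
```

View pics/w2.png

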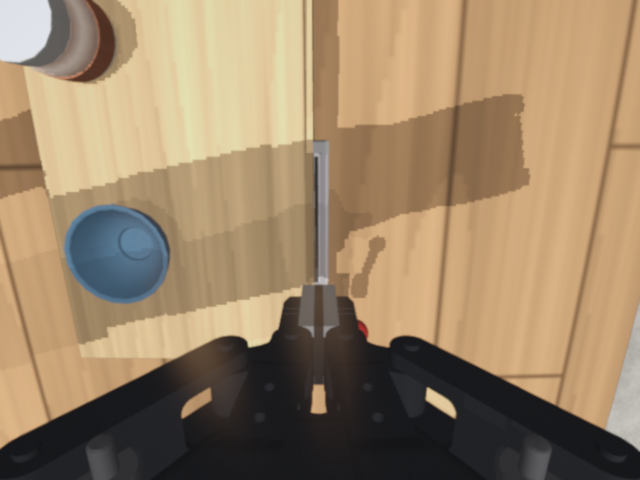

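```bash
python3 - <<'E'
from h import *
im=cv2.imread('pics/w2.png'); cv2.imwrite('pics/w2c.png',cv2.resize(im[130:300,280:380],None,fx=5,fy=3.5,interpolation=cv2.INTER_CUBIC))
o=np.load('o2.npy',allow_pickle=True).item(); W=cam('wrist',o)
print(im[150:290:10,304:334].sum(2))
E
```

```text
[[375 351 398 443 453 453 453 453 446 431 420 418 417 418 417 417 417 416
  418 418 425 438 455 457 443 409 386 380 380 378]
 [379 354 349 349 349 349 349 345 325 306 292 198 170 286 417 464 436 418
  418 421 434 466 497 490 451 401 382 380 379 378]
 [379 351 346 346 348 349 347 345 327 307 293 197 156 256 394 457 435 418
  420 424 434 469 498 489 445 398 381 379 377 377]
 [384 362 351 347 349 347 347 343 327 290 243 168 157 258 391 457 433 418
  419 423 435 468 499 489 448 398 381 378 377 377]
 [401 374 351 348 349 349 346 343 327 296 257 179 153 233 375 452 435 418
  420 422 434 469 498 488 437 374 345 344 344 341]
 [406 378 353 347 348 347 345 342 332 322 306 203 148 235 372 451 434 419
  419 422 434 469 495 475 410 360 344 341 339 339]
 [378 349 329 324 323 324 324 320 312 293 257 177 152 219 341 414 402 390
  391 394 403 434 460 446 398 357 342 340 341 340]
 [379 349 333 324 324 324 321 317 311 296 259 184 157 230 358 432 409 391
  392 394 404 435 459 447 401 357 344 340 341 341]
 [382 356 334 323 326 324 320 316 309 300 278 230 179 222 350 428 409 392
  391 394 406 436 458 443 393 353 343 341 338 338]
 [388 361 336 326 325 324 319 319 315 306 279 233 188 227 349 428 410 390
  392 395 407 434 459 441 392 353 342 341 339 339]
 [390 365 341 327 324 324 319 317 313 292 254 227 193 223 343 426 409 391
  391 395 406 433 451 434 388 354 344 342 340 339]
 [394 370 344 328 324 327 318 315 311 291 244 206 191 228 342 423 407 393
  391 396 407 433 453 432 389 354 344 342 341 340]
 [396 375 347 329 325 324 318 316 312 299 270 254 252 275 360 426 408 393
  392 395 407 433 451 431 387 355 344 343 340 342]
 [400 383 351 331 328 348 369 371 365 342 296 266 263 329 489 587 571 552
  550 555 562 577 583 551 471 379 345 342 343 341]]
```

View pics/w2c.png

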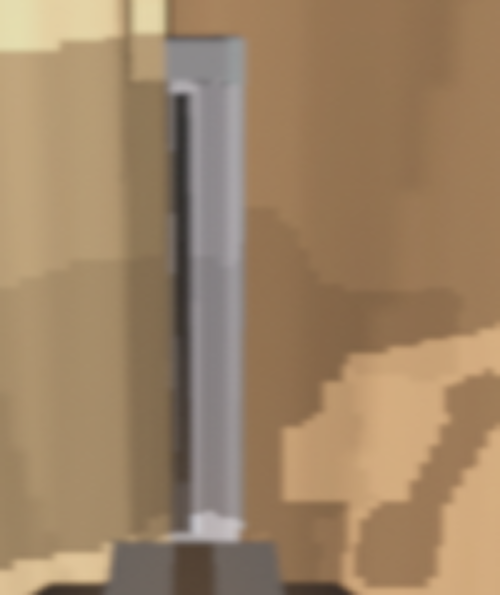

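Emit:
{"name": "send_rows", "arguments": {
  "targets": [
    [[2.3, -0.5, -9.6, 0, 0], [2.3, -0.5, -9.6, 0, 0], [2.3, -0.5, -9.6, 0, 0], [2.3, -3, -9.6, 0, 0], [2.3, -6, -9.6, 0, 0], [2.3, -8, -9.6, 0, 0], [2.3, -10, -9.6, 0, 0], [2.3, -12, -9.6, 0, 0], [2.3, -12, -9.6, 0, 0]]
  ]
}}

```text
clock: 4.82
eef_pos: [0.6176, 0.0149, 0.1259]
tool_rot: [0.71, 0.704, 0.001, -0.001]
ft_force: [-0.5, 5.8, 3.2]
grip_width: 0.0003
```

```bash
python3 - <<'E'
from h import *
o=bot.get_obs(); print(o['clock'],o['eef_pos'],o['ft_force'],o['joint_vel'].round(3))
snap('scene','s3.png')
im=cv2.imread('pics/s3.png'); cv2.imwrite('pics/s3c.png',cv2.resize(im[100:260,260:440],None,fx=4,fy=3.5,interpolation=cv2.INTER_CUBIC))
E
```

```text
4.825 [0.61757986 0.01490105 0.12588686] [-0.46929448  5.79213011  3.18117519] [ 0.014  0.004  0.     0.    -0.026  0.008]
```

View pics/s3c.png

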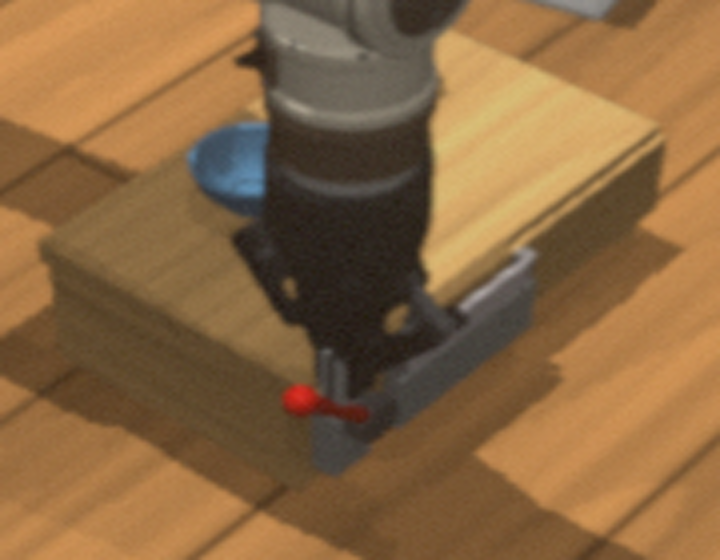

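Emit:
{"name": "send_rows", "arguments": {
  "targets": [
    [[0, -0.5, 0, 0, 0], [0, -1.0, 0, 0, 0], [0, -1.0, 0, 0, 0]]
  ]
}}

```text
clock: 5.25
eef_pos: [0.6175, 0.0137, 0.126]
tool_rot: [0.707, 0.707, 0.007, -0.006]
ft_force: [-1.1, 25.8, 3.1]
grip_width: 0.0
```

Emit:
{"name": "send_rows", "arguments": {
  "targets": [
    [[0, 2.5, 1, 0, 0], [0, 3, 6, 0, 3], [-2, 8.5, 9, 0, 3], [-2, 8.5, 9, 0, 3], [-2, 8.5, 9, 0, 3], [-2, 8.5, 9, 0, 3]]
  ]
}}

```text
clock: 6.0
eef_pos: [0.597, 0.0882, 0.2138]
tool_rot: [0.71, 0.704, -0.001, -0.0]
ft_force: [0.5, 0.4, -0.5]
grip_width: 0.0301
```

```bash
python3 - <<'E'
from h import *
o=bot.get_obs(); np.save('o4.npy',o,allow_pickle=True);print(o['clock'],o['eef_pos'],R.from_quat(o['tool_rot']).as_matrix().round(4).tolist(),o['ft_force'],o['joint_vel'].round(3))
snap('wrist','w4.png')
snap('top','t4.png')
im=cv2.imread('pics/w4.png'); cv2.imwrite('pics/w4c.png',cv2.resize(im[60:290,270:390],None,fx=5,fy=2.6,interpolation=cv2.INTER_CUBIC))
W=cam('wrist',o);print(proj(W,[[*o['eef_pos'][:2],.1]]))
E
```

```text
6.0 [0.59695837 0.0881965  0.21379474] [[0.0085, 1.0, -0.0027], [1.0, -0.0085, -0.0013], [-0.0013, -0.0027, -1.0]] [ 0.5288264   0.44156018 -0.46428836] [-0.006  0.004  0.     0.     0.005  0.004]
[[318.16757595 232.35971419]]
```

View pics/w4.png

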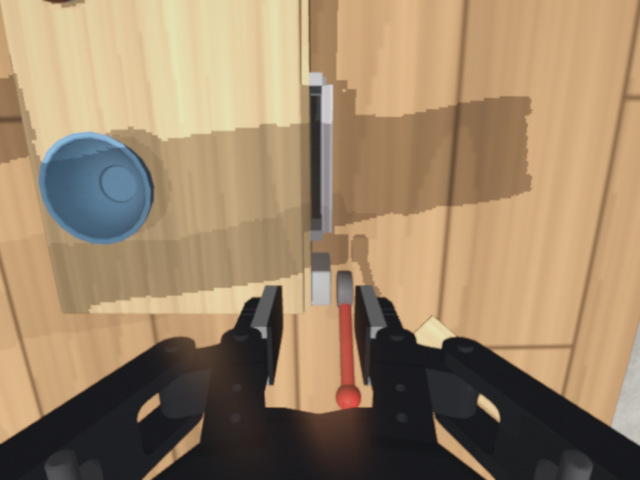

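View pics/w4c.png

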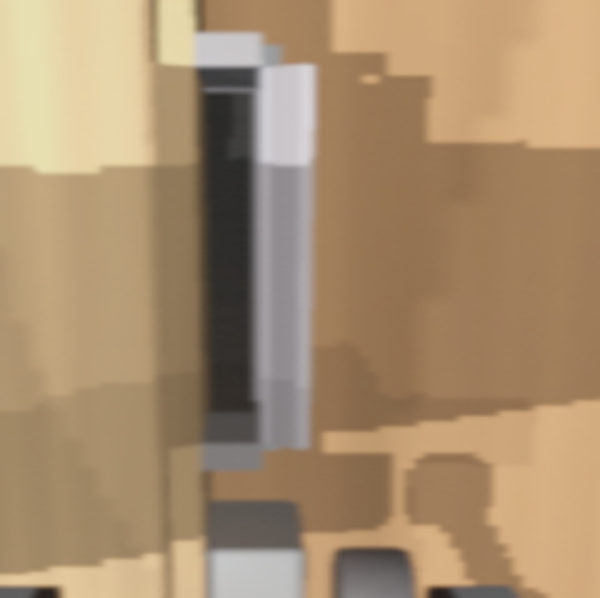

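```bash
python3 - <<'E'
from h import *
o=np.load('o4.npy',allow_pickle=True).item(); W=cam('wrist',o)
im=cv2.imread('pics/w4.png'); 
for r in (100,130,160,190,220): print(r,im[r,298:340].sum(1))
for r in (100,215):
  for c in (301,310.6,320.6,322.4,333.2): print(r,c,*[atz(W,(c,r),z)[:2].round(4) for z in (.1,.09,.06)])
for uv in [(310,67),(310,74),(310,238),(310,244)]: print('cheek',uv,atz(W,uv,.1).round(4))
T=cam('top'); im=cv2.imread('pics/t4.png'); cv2.imwrite('pics/t4c.png',cv2.resize(im[235:275,165:285],None,fx=6,fy=6,interpolation=cv2.INTER_CUBIC))
print(atz(W,(310,315),.1), 'shelf front -y corner')
print('knob',atz(W,(347.5,397),.1435))
E
```

```text
100 [577 533 479 435 428 428 427 429 428 423 387 294 203 149 130 128 130 134
 152 182 191 216 318 468 581 623 608 598 598 600 601 612 633 638 586 460
 387 382 381 379 374 370]
130 [440 414 385 360 353 355 355 354 353 350 328 273 209 161 136 132 129 129
 132 132 134 163 270 391 466 481 445 427 428 430 436 460 497 500 461 405
 385 380 379 377 371 367]
160 [448 430 398 370 355 355 354 350 348 343 332 291 222 171 141 134 135 133
 131 132 137 165 267 389 463 481 445 428 430 431 436 464 500 496 449 396
 382 380 378 375 368 362]
190 [451 440 414 379 356 348 351 349 344 340 334 304 236 184 156 143 141 141
 144 140 142 169 269 387 463 478 444 426 428 430 439 472 507 491 430 387
 380 378 375 369 360 357]
220 [413 410 396 362 337 326 323 322 315 310 307 291 259 231 225 224 224 224
 224 223 222 223 234 296 385 431 410 398 396 402 415 446 467 443 377 343
 340 340 339 334 328 323]
100 301 [0.5865 0.1782] [0.586 0.179] [0.5846 0.1814]
100 310.6 [0.5927 0.1781] [0.5925 0.1789] [0.5919 0.1813]
100 320.6 [0.5993 0.1781] [0.5993 0.1788] [0.5995 0.1812]
100 322.4 [0.6005 0.178 ] [0.6006 0.1788] [0.6008 0.1812]
100 333.2 [0.6076 0.178 ] [0.6079 0.1788] [0.609  0.1812]
215 301 [0.5849 0.1011] [0.5843 0.0989] [0.5828 0.0923]
215 310.6 [0.5917 0.101 ] [0.5914 0.0988] [0.5907 0.0922]
215 320.6 [0.5988 0.101 ] [0.5988 0.0988] [0.5989 0.0921]
215 322.4 [0.6001 0.1009] [0.6001 0.0987] [0.6004 0.0921]
215 333.2 [0.6077 0.1009] [0.6081 0.0987] [0.6092 0.0921]
cheek (310, 67) [0.5926 0.1982 0.1   ]
cheek (310, 74) [0.5926 0.194  0.1   ]
cheek (310, 238) [0.591 0.084 0.1  ]
cheek (310, 244) [0.591  0.0795 0.1   ]
[0.59011472 0.02232126 0.1       ] shelf front -y corner
knob [ 0.61643938 -0.0178662   0.1435    ]
```

View pics/t4c.png

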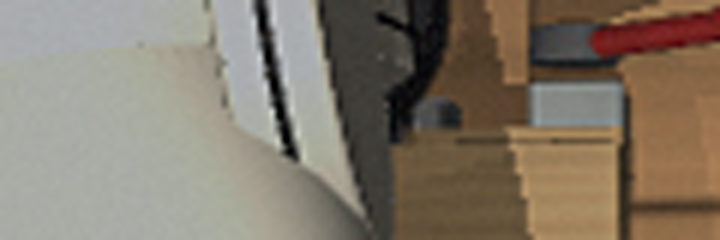

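Emit:
{"name": "send_rows", "arguments": {
  "targets": [
    [[0.8, -34.4, 0, -0.268, 4], [0.8, -34.4, 0, -0.268, 4], [0.8, -34.4, 0, -0.268, 4], [0.8, -34.4, 0, -0.268, 4], [0.8, -34.4, 0, -0.268, 4], [0.8, -34.4, 0, -0.268, 4], [0.8, -34.4, -3, -0.268, 4], [0.8, -34.4, -7, -0.268, 4], [0.8, -34.4, -7, -0.268, 4]]
  ]
}}

```text
clock: 7.22
eef_pos: [0.602, -0.254, 0.1405]
tool_rot: [0.798, 0.603, -0.003, -0.004]
ft_force: [-0.6, 0.3, 0.8]
grip_width: 0.0402
```

```bash
python3 - <<'E'
from h import *
o=bot.get_obs(); np.save('o5.npy',o,allow_pickle=True);print(o['clock'],o['eef_pos'],R.from_quat(o['tool_rot']).as_euler('zyx'),o['ft_force'])
snap('wrist','w5.png')
W=cam('wrist',o);print(proj(W,[[*o['eef_pos'][:2],.092]]), atz(W,(317,200),.092))
E
```

```text
7.225 [ 0.60198225 -0.25404352  0.14047245] [-1.29429998 -0.00942678 -3.13792886] [-0.60433506  0.30056993  0.79402646]
[[318.1849605  263.67264253]] [ 0.6110438  -0.21980675  0.092     ]
```

View pics/w5.png

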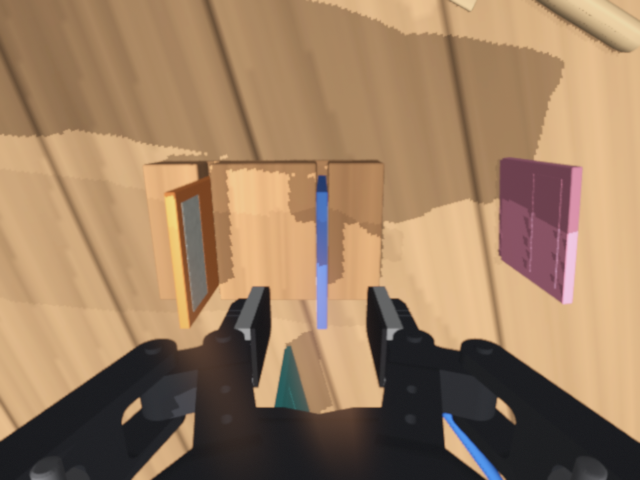

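Emit:
{"name": "send_rows", "arguments": {
  "targets": [
    [[0, 0.2, -2, 0, 4], [0, 0.2, -6, 0, 4], [0, 0.2, -8.7, 0, 4], [0, 0.2, -8.7, 0, 4], [0, 0.2, -8.7, 0, 4]]
  ]
}}

```text
clock: 7.9
eef_pos: [0.6071, -0.2529, 0.0609]
tool_rot: [0.797, 0.604, 0.001, 0.002]
ft_force: [0.0, 0.4, 1.2]
grip_width: 0.0402
```

```bash
python3 - <<'E'
from h import *
o=bot.get_obs(); np.save('o6.npy',o,allow_pickle=True);print(o['clock'],o['eef_pos'],R.from_quat(o['tool_rot']).as_euler('zyx'),o['ft_force'])
snap('wrist','w6.png')
W=cam('wrist',o);print(proj(W,[[*o['eef_pos'][:2],.092]]))
E
```

```text
7.9 [ 0.60709767 -0.25294885  0.06089007] [-1.29580739  0.00361651  3.14003717] [0.01800256 0.3935745  1.18360098]
[[317.09055451 342.17673255]]
```

View pics/w6.png

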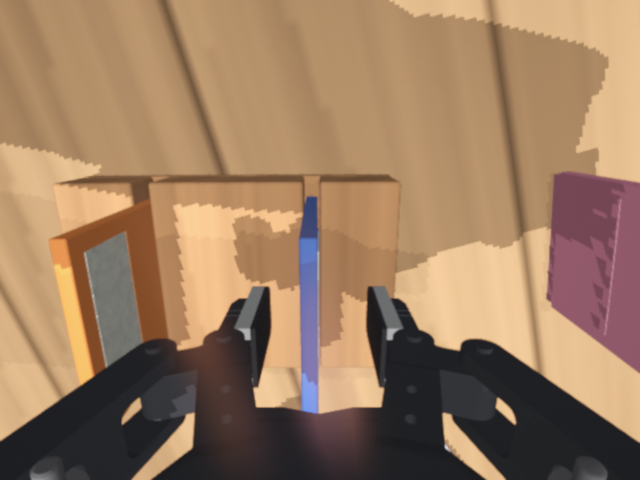

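Emit:
{"name": "send_rows", "arguments": {
  "targets": [
    [[0, 0, 0, 0, 4], [0, 0, 0, 0, 4]]
  ]
}}

```text
clock: 8.2
eef_pos: [0.6061, -0.2525, 0.0595]
tool_rot: [0.797, 0.603, 0.0, 0.001]
ft_force: [0.0, 0.3, -0.4]
grip_width: 0.0399
```

Emit:
{"name": "send_rows", "arguments": {
  "targets": [
    [[-0.17, 0, -0.2, 0, 4], [-0.17, 0, -0.2, 0, 4], [-0.17, 0, -0.2, 0, 4]]
  ]
}}

```text
clock: 8.57
eef_pos: [0.6036, -0.2522, 0.0562]
tool_rot: [0.797, 0.604, -0.0, -0.0]
ft_force: [-0.1, -0.3, -1.1]
grip_width: 0.0399
```

```bash
python3 - <<'E'
from h import *
o=bot.get_obs(); print(o['clock'],o['eef_pos'],R.from_quat(o['tool_rot']).as_euler('zyx'),o['ft_force'])
snap('wrist','w7.png')
im=cv2.imread('pics/w7.png');cv2.imwrite('pics/w7c.png',im[180:430,200:440])
E
```

```text
8.575 [ 0.6036052  -0.25215008  0.05616332] [-1.29582731e+00 -3.17780841e-04 -3.14143391e+00] [-0.10522454 -0.29019553 -1.05871164]
```

View pics/w7c.png

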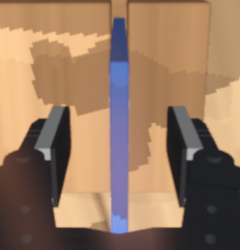

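Emit:
{"name": "send_rows", "arguments": {
  "targets": [
    [[0, 0, 0, 0, 0], [0, 0, 0, 0, 0], [0, 0, 0, 0, 0], [0, 0, 0, 0, 0], [0, 0, 0, 0, 0], [0, 0, 0, 0, 0]]
  ]
}}

```text
clock: 9.38
eef_pos: [0.6038, -0.2523, 0.0564]
tool_rot: [0.797, 0.604, 0.0, 0.0]
ft_force: [0.5, -0.4, 0.9]
grip_width: 0.0049
```

Emit:
{"name": "send_rows", "arguments": {
  "targets": [
    [[0, 0, 2, 0, 0], [0, 0, 5, 0, 0], [0, 0, 10, 0, 0], [0, 0, 15, 0, 0], [0, 2, 19.4, 0, 0], [-0.2, 8, 19.4, 0.06, 0], [-0.4, 14, 19.4, 0.12, 0], [-0.6, 20, 19.4, 0.18, 0], [-0.7, 26, 19.4, 0.24, 0], [-0.85, 32, 19.4, 0.269, 0], [-0.85, 36, 19.4, 0.269, 0], [-0.85, 38.9, 19.4, 0.269, 0]]
  ]
}}

```text
clock: 10.88
eef_pos: [0.5946, 0.139, 0.2499]
tool_rot: [0.708, 0.706, -0.0, -0.0]
ft_force: [0.8, 0.2, -0.7]
grip_width: 0.0051
```

Emit:
{"name": "send_rows", "arguments": {
  "targets": [
    [[0, 0, 0, 0, 0], [0, 0, 0, 0, 0], [0, 0, 0, 0, 0]]
  ]
}}

```text
clock: 11.25
eef_pos: [0.5953, 0.1355, 0.2502]
tool_rot: [0.71, 0.704, -0.0, 0.0]
ft_force: [0.2, 0.9, 0.5]
grip_width: 0.0053
```

```bash
python3 - <<'E'
from h import *
o=bot.get_obs(); np.save('o8.npy',o,allow_pickle=True);print(o['clock'],o['eef_pos'],R.from_quat(o['tool_rot']).as_euler('zyx'),o['ft_force'],o['grip_width'])
snap('wrist','w8.png');snap('scene','s8.png')
im=cv2.imread('pics/s8.png');cv2.imwrite('pics/s8c.png',cv2.resize(im[40:260,240:440],None,fx=3,fy=2.7,interpolation=cv2.INTER_CUBIC))
E
```

```text
11.25 [0.59526977 0.13553142 0.25023283] [-1.56311800e+00 -2.96080015e-04  3.14123944e+00] [0.15786187 0.85855222 0.4779937 ] 0.005343351264830397
```

View pics/w8.png

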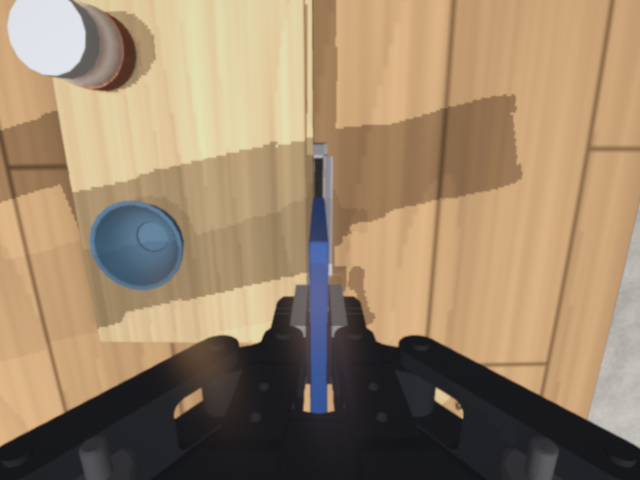

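View pics/s8c.png

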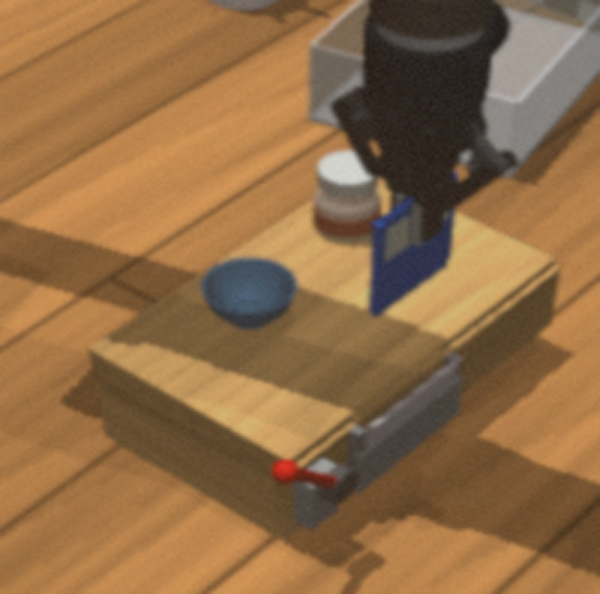

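Emit:
{"name": "send_rows", "arguments": {
  "targets": [
    [[0, 0.1, -4, 0, 0], [0, 0.1, -8, 0, 0], [0, 0.1, -8.5, 0, 0], [0, 0.1, -8.5, 0, 0], [0, 0.1, -8.5, 0, 0], [0, 0.1, -8.5, 0, 0]]
  ]
}}

```text
clock: 12.1
eef_pos: [0.5963, 0.138, 0.1671]
tool_rot: [0.709, 0.705, 0.001, 0.001]
ft_force: [0.0, 0.1, -0.4]
grip_width: 0.0055
```

```bash
python3 - <<'E'
from h import *
o=bot.get_obs(); np.save('o9.npy',o,allow_pickle=True);print(o['clock'],o['eef_pos'],R.from_quat(o['tool_rot']).as_euler('zyx'),o['ft_force'],o['grip_width'])
snap('wrist','w9.png')
im=cv2.imread('pics/w9.png');cv2.imwrite('pics/w9c.png',cv2.resize(im[100:420,260:380],None,fx=5,fy=1.8,interpolation=cv2.INTER_CUBIC))
W=cam('wrist',o); e=o['eef_pos']
print(proj(W,[[e[0],e[1]+.04,.116],[e[0],e[1]+.04,.202],[e[0],e[1]-.04,.202]]))
E
```

```text
12.1 [0.59629253 0.13798166 0.16713667] [-1.56472729  0.00318079 -3.14081926] [ 0.01970205  0.10227707 -0.39340206] 0.005502786659277285
[[316.80917327 190.29696477]
 [316.66261978 232.44349234]
 [318.20586043 442.98330603]]
```

View pics/w9c.png

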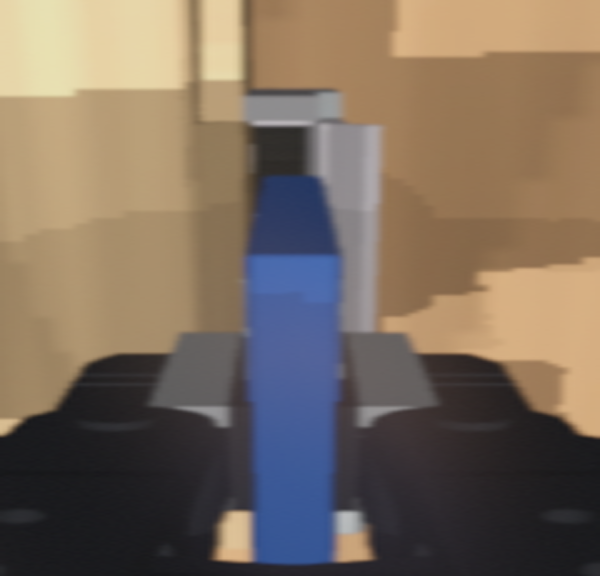

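Emit:
{"name": "send_rows", "arguments": {
  "targets": [
    [[0, -0.1, 0, 0, 0], [0, -0.1, 0, 0, 0], [0, -0.1, 0, 0, 0]]
  ]
}}

```text
clock: 12.52
eef_pos: [0.5952, 0.1368, 0.1653]
tool_rot: [0.709, 0.705, -0.0, -0.0]
ft_force: [-0.1, 0.2, -0.6]
grip_width: 0.0051
```

Emit:
{"name": "send_rows", "arguments": {
  "targets": [
    [[-0.02, 0, -0.8, 0, 0], [-0.02, 0, -1.6, 0, 0], [-0.02, 0, -2.2, 0, 0], [-0.02, 0, -2.6, 0, 0], [-0.02, 0, -2.6, 0, 0]]
  ]
}}

```text
clock: 13.15
eef_pos: [0.5948, 0.1367, 0.1388]
tool_rot: [0.709, 0.705, -0.0, -0.0]
ft_force: [-0.4, -0.1, -0.4]
grip_width: 0.0052
```

Emit:
{"name": "send_rows", "arguments": {
  "targets": [
    [[0, 0, -0.5, 0, 0], [0, 0, -1.0, 0, 0], [0, 0, -1.5, 0, 0], [0, 0, -2.0, 0, 0], [0, 0, -2.0, 0, 0]]
  ]
}}

```text
clock: 13.78
eef_pos: [0.595, 0.1368, 0.1193]
tool_rot: [0.709, 0.705, 0.0, 0.0]
ft_force: [-0.9, 1.1, 2.2]
grip_width: 0.0056
```

Contact with the strip begins (about 2–3 N). Pressing on.

Emit:
{"name": "send_rows", "arguments": {
  "targets": [
    [[0, 0, -0.3, 0, 0], [0, 0, -0.6, 0, 0], [0, 0, -0.8, 0, 0], [0, 0, -0.8, 0, 0], [0, 0, -0.8, 0, 0]]
  ]
}}

```text
clock: 14.4
eef_pos: [0.5951, 0.1368, 0.1117]
tool_rot: [0.709, 0.705, 0.0, 0.0]
ft_force: [-2.0, -0.3, 5.2]
grip_width: 0.0051
```

Emit:
{"name": "send_rows", "arguments": {
  "targets": [
    [[0, 0, -0.15, 0, 0], [0, 0, -0.3, 0, 0], [0, 0, -0.3, 0, 0], [0, 0, -0.3, 0, 0]]
  ]
}}

```text
clock: 14.9
eef_pos: [0.5952, 0.1368, 0.1103]
tool_rot: [0.709, 0.705, 0.001, 0.0]
ft_force: [-3.5, -1.3, 12.0]
grip_width: 0.0052
```

Emit:
{"name": "send_rows", "arguments": {
  "targets": [
    [[0, 0, -0.05, 0, 0], [0, 0, -0.05, 0, 0], [0, 0, -0.05, 0, 0], [0, 0, -0.05, 0, 0]]
  ]
}}

```text
clock: 15.4
eef_pos: [0.5952, 0.1368, 0.1103]
tool_rot: [0.709, 0.705, 0.001, 0.001]
ft_force: [-5.1, -1.5, 14.4]
grip_width: 0.0053
```

```bash
python3 - <<'E'
from h import *
o=bot.get_obs(); print(o['clock'],o['eef_pos'],R.from_quat(o['tool_rot']).as_euler('zyx'),o['ft_force'],o['grip_width'])
snap('wrist','w10.png');snap('scene','s10.png')
im=cv2.imread('pics/w10.png');cv2.imwrite('pics/w10c.png',cv2.resize(im[100:440,240:400],None,fx=3.5,fy=1.7))
im=cv2.imread('pics/s10.png');cv2.imwrite('pics/s10c.png',cv2.resize(im[80:260,260:440],None,fx=4,fy=3.3,interpolation=cv2.INTER_CUBIC))
S=cam('scene');print((proj(S,[[.5955,.0965,.146],[.5951,.1765,.146]])-[260,80])*[4,3.3])
W=cam('wrist',o);print(proj(W,[[.5951,.1765,.146],[.5955,.0965,.146],[.595,.1765,.1]]))
E
```

```text
15.4 [0.59523943 0.13681569 0.11027215] [-1.56482410e+00  1.94766790e-03 -3.14115265e+00] [-5.08281292 -1.512111   14.41425477] 0.005326733601707803
[[413.43767026 322.34276908]
 [509.38250889 255.0563884 ]]
[[316.07539751 234.2449016 ]
 [318.80207723 445.54279427]
 [316.23694834 205.48445172]]
```

View pics/w10c.png

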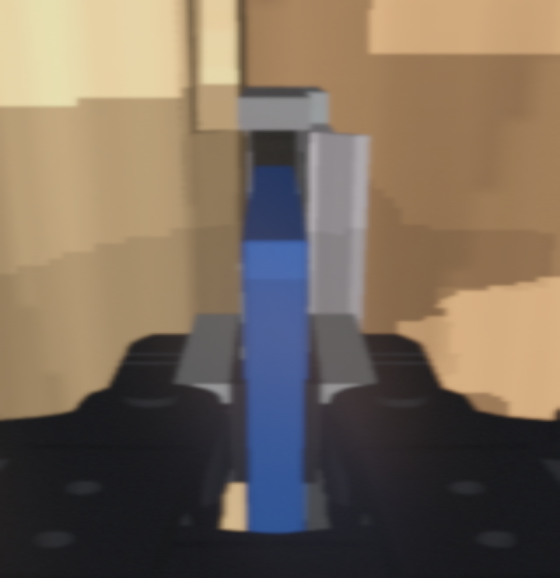

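View pics/s10c.png

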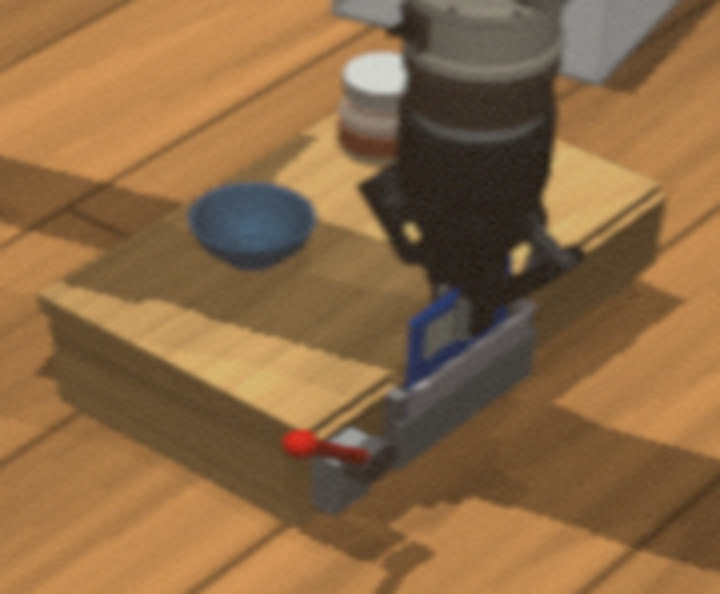

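```bash
python3 - <<'E'
from h import *
bot.job_done(); o=bot.get_obs(); print(o['clock'],o['eef_pos'],o['ft_force'],o['grip_width'])
E
```

```text
the job is handed in; nothing more can be done
the job is handed in; nothing more can be done
```

I flipped the cam lever over to its end stop, then took the blue holder from the stand. I pressed it down behind the open lip onto the spring strip's stop, and handed the job in at about 15.4 s, still gripping it.

**Last checks before handing in:**
- **Holder height:** the tool tip was at z = 0.1103 m, where 0.1104 was expected for home. The holder's near top corner in the scene picture fell within about 1 pixel of where home predicts it.
- **Force:** there was about 14 N upward on the tool. That is more than the strip's 7 N at the stop, so the holder was resting on it. There was also a sideways force of about 5 N.
- **Alignment:** the holder's tilt was about 0.002 rad, and it looked centred and aligned in the slot.
- **Lever:** it was still fully over. The push had reached 26 N without the lever moving further.
- **Jar, bowl and orange holder:** the jar and bowl looked untouched in the last picture. The orange holder was still in place just before I closed on the blue one, and I did not check it again after the lift.
- **Spatula:** not checked at the end. The arm did not go down near it.

**Readings that disagreed:**
- The wrist camera put the open slot at 7–8 mm wide, not the stated 9 mm.
- Estimates of the slot centre ranged from x = 0.5935 to 0.597 m. I used 0.595, and the holder went in without any noticeable sideways force.
- The gripper opening read 5.3 mm on the 6 mm plate.

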